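Shut and bolt the UV curing chest

TASK

Push the raised amber lid of the UV curing chest fully shut. Then hold the red spring catch right down with one fingertip and, keeping it down all the way, push the yellow tab of the bolt with the other fingertip until the bolt is fully home in the lid's keeper; finally let the catch spring back up to lock it and come away. Do it all by touch: grip nothing, lift nothing, swing the lid no further open, and leave the orange print, the resin bottle, the jar and the scraper where they are.

Things in the scene. Friction and masses are not known exactly. Their poses are not given: they have to be found in the camera images.
- chest: Grey UV curing chest, 420 (x) x 340 (y) x 120 mm high, fixed on the bench, yaw up to 0.3 rad. Origin: centre of its underside; z up, x from its front (robot's side) to the lid hinge at the back, y left. The front 180 mm of its top is a flat deck, 120 mm up, with the bolt along x on the line y = 0 and the red catch beside it at +y; behind lies the lid.
- lid_front (a point): Point to push down on: top of the lid's front rail, 80 mm to the chest's +y of its middle, 198 mm from the hinge axis; moves with the lid. Shut: level with the deck, 120 mm above the bench, against a firm stop; at the start 40 to 80 mm higher. Black frame, amber pane, 228 mm from hinge to front edge, 298 mm wide; a stiff hinge holds it where it is left, 1 to 3 N down here shuts it.
- catch (a joint): Catch angle in rad: 0 = let go, 0.36 = right down on its stop. At 0 its steel tooth lies in a notch of the bolt and blocks it; from 0.2 it is clear. About 2 N on the pad's middle starts it, 5 N holds it right down. Let go, it springs back to 0 if a notch is under the tooth (bolt at 0, or at 28 to 30 mm).
- catch_pad (a point): Middle of the top of the catch's red pad, 100 mm long along the bolt (chest's x), 34 mm wide. Hinge line parallel to the bolt, 28 mm to its +y. Let go, the pad slopes up outwards and this point is 43 mm above the deck, 58 mm to the +y of the bolt's middle line; right down, the pad is level, 31 mm above the deck, this point 63 mm out. A fingertip can slide along it while pressing.
- bolt (a joint): Bolt travel in m towards the chest's +x: 0 = drawn (as at the start), 0.030 = fully home, against its stop, in the keeper. Slides stiffly (2 N) and stays where it is left. Flat notched bar 14 mm wide, top 22 mm above the deck; its guides and the catch's hinge ears rise to 28 mm at most.
- bolt_tab (a point): Middle of the rear face (chest's -x side, the one to push) of the bolt's upright yellow tab, 40 mm above the deck, 4 mm to the +y of the bolt's middle line; moves with the bolt. Tab 28 mm wide (y), 6 mm thick, from 21 to 55 mm above the deck. Behind it is room for a fingertip down to 24 mm above the deck. Drawn, it lies 2 mm to the +x of the pad's middle.
- keeper (a point): Middle of the steel staple (keeper) on the middle of the lid's front rail, into which the bolt is shot. It moves with the lid; shut, it stands 24 mm above the deck and this point is 11 mm above it.
- print_mid (a point): Bystander: orange printed figure, 32 mm across, 48 mm tall, standing on the deck 80 mm or more to the -y of the bolt. Point at its centre.
- resin_mid (a point): Bystander: black bottle, white cap, 70 mm across, 170 mm tall, on the bench left or right of the chest. Point half-way up.
- jar_mid (a point): Bystander: clear jar, blue lid, 76 mm across, 90 mm tall, on the bench left or right of the chest. Point half-way up.
- scraper_grip (a point): Bystander: scraper, 210 mm long, lying on the bench to the left of the chest. Point on its handle.

How it is judged:
By the outcome, as a careful person would: the job done as asked, in the order asked, and still so for the second after the job is handed in, with the robot touching nothing.
It also fails if it takes over 48 s, if anything falls off the work surface, if the arm or the gripper's body presses on something with over 40 N, if the wrist force passes 120 N, or if a joint passes its speed limit or range.

ROBOT

A 6-joint arm with a two-finger parallel gripper is mounted at the origin on the work surface. World frame = base frame: x ahead of the robot, y to its left, z up, the work surface at z = 0. Lengths are in m, angles in rad, forces in N, time in s.
With the tool pointing down it reaches from about 0.225 to 0.875 m from the base axis. Payload 3.4 kg.
Tool frame: the origin (TCP) lies between the finger pads; the fingertips stand 11 mm ahead of it and the grasp point (between the pads) lies 8 mm behind it (tips_ahead is the distance from the TCP to the fingertips, in m); z points along the fingers, x is the direction in which the jaws open and shut, and the axes are right-handed (so a half turn about z gives the same grasp; the last joint's range is limited). The gripper opens to 85 mm and grips with 20 to 120 N. Pads are 22 mm wide; open, the fingers measure 114 mm over their backs; the gripper's body (76 mm by 85 mm) begins 54 mm behind the grasp point. The pads swing forward as they close: fully open they stand 13 mm farther back than shut.
Start: joints at [1.03, 0.276, 1.505, -0, 1.361, -0.121], TCP at [0.234, 0.525, 0.242] pointing down, gripper open.
Joint ranges: [-2.89, 2.89], [-0.75, 2.08], [0.22, 2.7], [-1.18, 4.32], [0.11, 2.71], [-2.7, 2.7]. Speed limits (rad/s): [2.57, 2.57, 3.14, 3.14, 3.14, 3.14].

INTERFACE

Orientations are given as a unit quaternion [w, x, y, z].
In Python, from rig import get_state, get_image, sign_off, masks_of, tips_ahead gives the robot as it stands.
- The arm moves only by the tool play_rows, never from a script. Its argument "series" is a list of rows, each an object of numbers: "fingers": the closure, from -1 (fully open) to 1 (shut); "dx", "dy", "dz": the shift along the world's x, y, z in mm; "turn": the turn about the world's z in rad. A call has 1 to 20 rows; each row shifts and turns the pose as measured when the row begins; what a row does not reach is not made up. A row lasts 1/12 s, in which the tool goes at most 41.7 mm and 7.16 degrees, less where a joint would pass 70% of its speed; a pose out of reach is approached as far as the arm can. A call with a gripper value outside its range is refused whole. The fingers move at their own pace and stop on an object; "squeeze" is the grip in N (left out, the last holds). Time passes only in rows, so rows that do not move let the fingers close. It gives the time, the measured TCP pose, the force and the opening at its end, in the units of the state.
- get_state(): the state, without advancing time (a new reading comes with each control period).
- get_image(name): name is "scene" or "top"; returns a dict with "pixels" (480x640x3 uint8, red, green, blue), "vfov" (degrees; the focal length in pixels is half the picture's height over the tangent of half this angle, whatever the lens; pixels are square), "cx", "cy" (the principal point, pixels), "dist" ([k1, k2, p1, p2, k3] as OpenCV has them; the pictures are not rectified), "rvec" (rotation vector, rad) and "tvec" (3), from world to camera coordinates, as OpenCV has them. Camera axes: x right, y down, z forward; pixel columns grow to the right and rows downward; lengths in m; the calibration is good to about 2 mm. A picture is of the moment at which its call begins. There is no depth.
- sign_off(): hands the job in, once; it reports no verdict.
Trained networks look in a picture, given as the dict that the camera call returned (one of the last four; its "shot" number tells which), for a name from the list of things; names that differ only in an ending like _2 or _b are one class to them, and where a whole thing is asked for, a point or a joint stands for the part that bears it (a point fixed in the world has none). Each returns a list of dicts, best first, with "p" (0 to 1); they miss things now and then, are a little off and sometimes report something else, mostly with a low value. They report only what shows in the picture. A call takes as long as a camera call.
- masks_of(picture, label): "region" (480x640 bool, what is visible of it) and "xy" ([column, row] in pixels, amid what is visible of it).
The state is a dict: "clock": time; "qpos": joint angles; "qd": joint speeds; "effort": joint torques, N m; "position": TCP position; "ee_rot": TCP orientation; "contact_force": force on the tool from outside, world axes, zero at the start; "moment": the same for the moment, N m; "width": finger opening in m.
Only numpy, scipy, OpenCV 4.12 (cv2) and the standard library are available. Lean on these libraries where they do the work, as an engineer would, in place of code of your own. Each camera call takes 0.05 s, during which the arm holds its last target. There are 200 camera calls.

## Working session

There is one attempt and no reset: what is moved stays moved. The work goes in short steps, Python scripts to look and compute and a tool call to move; the robot and the scene stay as the last step left them, time stands still between calls to the robot, and variables do not carry over. Pictures are saved under pics/ and viewed, about 8 in all and at most 12, crops included, and the job is handed in when it is done.

Besides the shell and the picture viewer there is one more tool, called after ">>>" as name([rows], argument=value, ...), one row to a line, values as JSON. play_rows: Moves the arm, as the interface text tells. Its arguments: {"type":"object","properties":{"series":{"type":"array"},"squeeze":{"type":"number"}},"required":["series"]}

```bash
mkdir -p pics; ls
cat > h.py <<'E'
import numpy as np,cv2
from rig import *
def cam(p):
    f=240/np.tan(np.radians(p["vfov"])/2)
    return np.array([[f,0,p["cx"]],[0,f,p["cy"]],[0,0,1.]]),np.array(p["dist"],float),np.array(p["rvec"],float),np.array(p["tvec"],float)
def proj(p,X):
    K,d,r,t=cam(p); return cv2.projectPoints(np.array(X,float).reshape(-1,1,3),r,t,K,d)[0][:,0]
def onz(p,uv,z):
    K,d,r,t=cam(p); R=cv2.Rodrigues(r)[0]
    n=cv2.undistortPoints(np.array(uv,float).reshape(-1,1,2),K,d)[:,0]
    D=np.c_[n,np.ones(len(n))]@R; C=-R.T@t.ravel()
    return C+D*((z-C[2])/D[:,2])[:,None]
def save(p,n): cv2.imwrite("pics/"+n,p["pixels"][:,:,::-1])
E
python3 - <<'E'
from h import *
for n in("scene","top"):
    p=get_image(n); save(p,n+"0.png")
    for l in("chest","lid_front","catch_pad","bolt_tab","keeper","print_mid","resin_mid","jar_mid","scraper_grip"):
        m=masks_of(p,l); print(n,l,[(round(a["p"],2),np.round(a["xy"]),a["region"].sum()) for a in m[:2]])
    R=cv2.Rodrigues(cam(p)[2])[0];print(-R.T@cam(p)[3])
print(get_state())
E
```

```text
pics
scene chest [(0.88, array([276., 285.]), np.int64(24794))]
scene lid_front [(0.65, array([273., 264.]), np.int64(12745))]
scene catch_pad [(0.66, array([290., 204.]), np.int64(571))]
scene bolt_tab [(0.7, array([276., 202.]), np.int64(211))]
scene keeper [(0.64, array([275., 263.]), np.int64(12617))]
scene print_mid [(0.55, array([150., 271.]), np.int64(1958)), (0.52, array([226., 215.]), np.int64(169))]
scene resin_mid [(0.91, array([149., 269.]), np.int64(1932)), (0.71, array([275., 205.]), np.int64(218))]
scene jar_mid [(0.82, array([381., 262.]), np.int64(1347)), (0.28, array([446., 282.]), np.int64(904))]
scene scraper_grip [(0.6, array([276., 206.]), np.int64(210))]
[ 1.59140699 -0.05264383  0.80869742]
top chest [(0.65, array([380., 246.]), np.int64(36785))]
top lid_front [(0.83, array([383., 195.]), np.int64(16285)), (0.7, array([510., 254.]), np.int64(1728))]
top catch_pad [(0.93, array([356., 312.]), np.int64(1538))]
top bolt_tab [(0.69, array([382., 311.]), np.int64(551))]
top keeper [(0.92, array([380., 195.]), np.int64(16478)), (0.4, array([182., 248.]), np.int64(16
[... 267 characters left out ...]
4 1.05219981]
{'clock': 1.0, 'qpos': array([ 1.02998002e+00,  2.75883465e-01,  1.50492099e+00,  1.91904324e-05,
        1.36073170e+00, -1.20997612e-01]), 'qd': array([ 1.77489161e-05, -7.00475371e-04,  6.94968172e-04, -5.07931439e-04,
       -9.40936832e-05,  1.87221769e-03]), 'effort': array([-7.77862660e-04, -4.16679239e+01, -2.46108556e+01, -6.41201524e-06,
        3.78865134e-04, -5.47091588e-06]), 'position': array([0.23436946, 0.52507777, 0.24232907]), 'ee_rot': array([-2.08336782e-05,  8.38927457e-01,  5.44243256e-01,  2.12625985e-05]), 'contact_force': array([ 1.02829748,  0.77312757, -0.52371819]), 'moment': array([0.0148425 , 0.03375253, 0.06595476]), 'width': 0.08541738793666555}
```

View pics/top0.png

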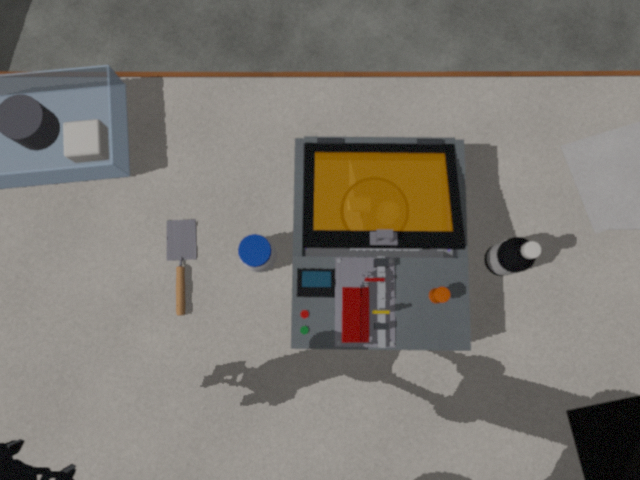

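View pics/scene0.png

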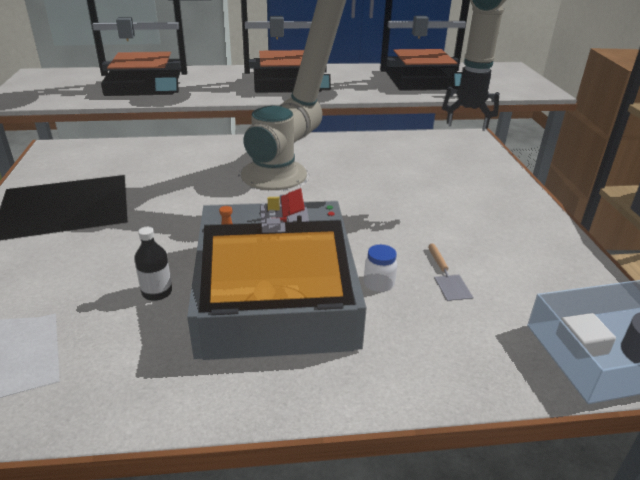

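The top view shows the chest nearly square to the world axes. Its deck front corners are near (292,348) and (470,349), the red pad is at (356,313), the tab at (382,312), and the keeper at about (383,237).

Run:
```python
from h import *
p=get_image("top")
c=p["pixels"][125:360,285:485,::-1]; cv2.imwrite("pics/c1.png",cv2.resize(c,None,fx=2.5,fy=2.5,interpolation=cv2.INTER_CUBIC))
print(onz(p,[[292,348],[470,349],[295,138],[466,137]],.12).round(4))
hsv=cv2.cvtColor(p["pixels"],cv2.COLOR_RGB2HSV).astype(int);h,s,v=hsv[...,0],hsv[...,1],hsv[...,2]
roi=np.zeros(h.shape,bool);roi[262:350,300:420]=1
red=roi&((h<6)|(h>174))&(s>150); 
n,L,S,C=cv2.connectedComponentsWithStats(red.astype(np.uint8)); i=1+S[1:,4].argmax();print("red",S[i],C[i]); r=cv2.minAreaRect(np.argwhere(L==i)[:,::-1].astype(np.float32));print(r)
yel=roi&(h>22)&(h<35)&(s>130)
q=np.argwhere(yel)[:,::-1];print("yel",len(q),q.min(0),q.max(0),q.mean(0))
print("pad",onz(p,[C[i]],.163),"tabtop",onz(p,[q.mean(0)],.175))
```

```text
[[ 0.3965  0.1439  0.12  ]
 [ 0.3948 -0.1916  0.12  ]
 [ 0.8107  0.1414  0.12  ]
 [ 0.8121 -0.2021  0.12  ]]
red [ 342  288   27   55 1413] [355.3616419  314.62349611]
((355.0, 315.0), (54.0, 26.0), 90.0)
yel 52 [372 310] [389 313] [380.34615385 311.46153846]
pad [[0.45866216 0.02653391 0.163     ]] tabtop [[ 0.46422633 -0.01757025  0.175     ]]
```

View pics/c1.png

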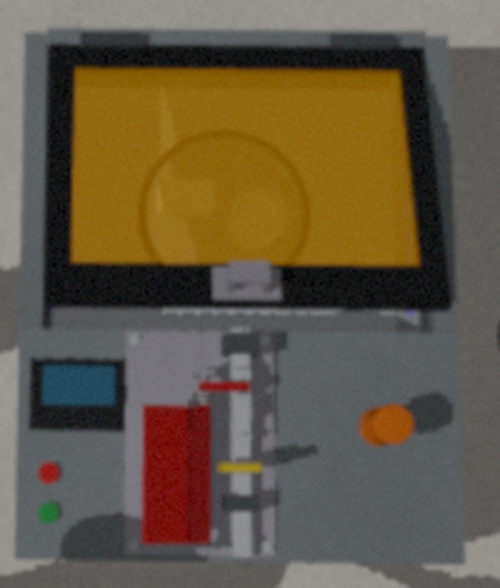

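>>> play_rows([
  {"fingers": 1, "dx": 19, "dy": -23, "dz": 8, "turn": 0.02},
  {"fingers": 1, "dx": 19, "dy": -23, "dz": 8, "turn": 0.02},
  {"fingers": 1, "dx": 19, "dy": -23, "dz": 8, "turn": 0.02},
  {"fingers": 1, "dx": 19, "dy": -23, "dz": 8, "turn": 0.02},
  {"fingers": 1, "dx": 19, "dy": -23, "dz": 8, "turn": 0.02},
  {"fingers": 1, "dx": 19, "dy": -23, "dz": 8, "turn": 0.02},
  {"fingers": 1, "dx": 19, "dy": -23, "dz": 8, "turn": 0.02},
  {"fingers": 1, "dx": 19, "dy": -23, "dz": 0, "turn": 0.02},
  {"fingers": 1, "dx": 19, "dy": -23, "dz": 0, "turn": 0.02},
  {"fingers": 1, "dx": 19, "dy": -23, "dz": 0, "turn": 0.02},
  {"fingers": 1, "dx": 19, "dy": -23, "dz": 0, "turn": 0.02},
  {"fingers": 1, "dx": 19, "dy": -23, "dz": 0, "turn": 0.02},
  {"fingers": 1, "dx": 19, "dy": -23, "dz": 0, "turn": 0.02},
  {"fingers": 1, "dx": 19, "dy": -23, "dz": 0, "turn": 0.02},
  {"fingers": 1, "dx": 19, "dy": -23, "dz": 0, "turn": 0.02},
  {"fingers": 1, "dx": 19, "dy": -23, "dz": 0, "turn": 0.02},
  {"fingers": 1, "dx": 19, "dy": -23, "dz": 0, "turn": 0.02},
  {"fingers": 1, "dx": 19, "dy": -23, "dz": 0, "turn": 0.02},
  {"fingers": 1, "dx": 19, "dy": -23, "dz": 0, "turn": 0.02},
  {"fingers": 1, "dx": 19, "dy": -23, "dz": 0, "turn": 0.02},
])

```text
clock: 2.72
position: [0.6247, 0.0459, 0.3026]
ee_rot: [-0.0, 0.703, 0.711, 0.003]
contact_force: [-0.5, 0.2, -0.3]
width: 0.0003
```

>>> play_rows([
  {"fingers": 1, "dx": -4, "dy": 4, "dz": -20},
  {"fingers": 1, "dx": -4, "dy": 4, "dz": -20},
  {"fingers": 1, "dx": -4, "dy": 3, "dz": -20},
  {"fingers": 1, "dz": -15},
  {"fingers": 1, "dz": -5},
  {"fingers": 1},
])

```text
invalid input at $.series[0]: expected keys fingers, dx, dy, dz, turn
```

Run:
```python
from h import *
p=get_image("scene"); c=p["pixels"][150:350,170:410,::-1]; cv2.imwrite("pics/c2.png",cv2.resize(c,None,fx=3,fy=3,interpolation=cv2.INTER_CUBIC))
s=get_state();print(s["position"],s["ee_rot"],s["contact_force"],s["clock"])
```

```text
[0.62899128 0.04039738 0.30171963] [0.00299743 0.7044285  0.70976468 0.00236558] [ 4.61559984 -1.8428328  -0.32364752] 2.7667
```

View pics/c2.png

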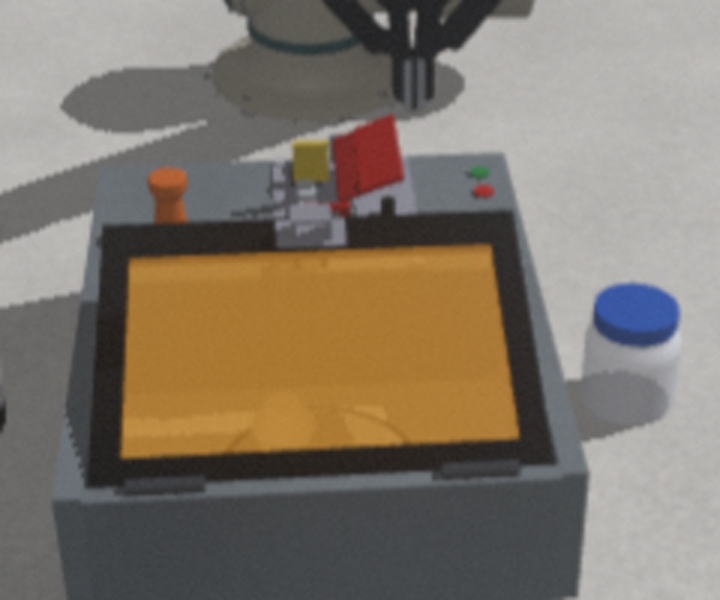

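All row keys are required, so that move was refused. The picture shows the shut fingers above the lid at crop (412,100), with the lid still raised.

>>> play_rows([
  {"fingers": 1, "dx": -6, "dy": 5, "dz": -20, "turn": 0},
  {"fingers": 1, "dx": -6, "dy": 5, "dz": -20, "turn": 0},
  {"fingers": 1, "dx": -5, "dy": 4, "dz": -20, "turn": 0},
  {"fingers": 1, "dx": 0, "dy": 0, "dz": -14, "turn": 0},
  {"fingers": 1, "dx": 0, "dy": 0, "dz": -4, "turn": 0},
  {"fingers": 1, "dx": 0, "dy": 0, "dz": 0, "turn": 0},
])

```text
clock: 3.27
position: [0.6145, 0.0501, 0.2203]
ee_rot: [0.004, 0.707, 0.707, 0.003]
contact_force: [-0.9, 0.1, 0.8]
width: -0.0001
```

>>> play_rows([
  {"fingers": 1, "dx": -1, "dy": 1, "dz": -5, "turn": 0},
  {"fingers": 1, "dx": -1, "dy": 1, "dz": -5, "turn": 0},
  {"fingers": 1, "dx": -1, "dy": 1, "dz": -5, "turn": 0},
  {"fingers": 1, "dx": 0, "dy": 0, "dz": -5, "turn": 0},
  {"fingers": 1, "dx": 0, "dy": 0, "dz": -5, "turn": 0},
  {"fingers": 1, "dx": 0, "dy": 0, "dz": -5, "turn": 0},
  {"fingers": 1, "dx": 0, "dy": 0, "dz": -5, "turn": 0},
  {"fingers": 1, "dx": 0, "dy": 0, "dz": -5, "turn": 0},
  {"fingers": 1, "dx": 0, "dy": 0, "dz": -5, "turn": 0},
  {"fingers": 1, "dx": 0, "dy": 0, "dz": -5, "turn": 0},
  {"fingers": 1, "dx": 0, "dy": 0, "dz": -5, "turn": 0},
  {"fingers": 1, "dx": 0, "dy": 0, "dz": -5, "turn": 0},
])

```text
clock: 4.27
position: [0.6141, 0.0538, 0.1599]
ee_rot: [0.008, 0.707, 0.707, 0.006]
contact_force: [-0.5, 0.5, 0.8]
width: -0.0001
```

>>> play_rows([
  {"fingers": 1, "dx": 0, "dy": 0, "dz": -4, "turn": 0},
  {"fingers": 1, "dx": 0, "dy": 0, "dz": -4, "turn": 0},
  {"fingers": 1, "dx": 0, "dy": 0, "dz": -4, "turn": 0},
  {"fingers": 1, "dx": 0, "dy": 0, "dz": -4, "turn": 0},
])

```text
clock: 4.6
position: [0.6136, 0.0537, 0.1417]
ee_rot: [0.007, 0.707, 0.707, 0.006]
contact_force: [-0.5, 0.3, 1.0]
width: 0.0
```

>>> play_rows([
  {"fingers": 1, "dx": 0, "dy": 0, "dz": -3, "turn": 0},
  {"fingers": 1, "dx": 0, "dy": 0, "dz": -3, "turn": 0},
])

```text
clock: 4.77
position: [0.6134, 0.0537, 0.1347]
ee_rot: [0.007, 0.707, 0.707, 0.005]
contact_force: [-0.9, -0.0, 1.1]
width: 0.0002
```

>>> play_rows([
  {"fingers": 1, "dx": 0, "dy": 0, "dz": -2, "turn": 0},
  {"fingers": 1, "dx": 0, "dy": 0, "dz": -2, "turn": 0},
])

```text
clock: 4.93
position: [0.6135, 0.0537, 0.1304]
ee_rot: [0.007, 0.707, 0.707, 0.005]
contact_force: [-2.8, -0.1, 14.2]
width: 0.0
```

>>> play_rows([
  {"fingers": 1, "dx": 0, "dy": 0, "dz": -1, "turn": 0},
  {"fingers": 1, "dx": 0, "dy": 0, "dz": 10, "turn": 0},
  {"fingers": 1, "dx": 0, "dy": 0, "dz": 25, "turn": 0},
  {"fingers": -0.22, "dx": 0, "dy": 0, "dz": 30, "turn": 0},
  {"fingers": -0.22, "dx": -25, "dy": -5, "dz": 30, "turn": 0},
  {"fingers": -0.22, "dx": -30, "dy": -5, "dz": 15, "turn": 0},
  {"fingers": -0.22, "dx": -30, "dy": -6, "dz": 0, "turn": 0},
  {"fingers": -0.22, "dx": -30, "dy": -6, "dz": 0, "turn": 0},
  {"fingers": -0.22, "dx": -30, "dy": -6, "dz": 0, "turn": 0},
  {"fingers": -0.22, "dx": -30, "dy": -6, "dz": 0, "turn": 0},
  {"fingers": -0.22, "dx": -12, "dy": -5, "dz": 0, "turn": 0},
  {"fingers": -0.22, "dx": 0, "dy": 0, "dz": 0, "turn": 0},
  {"fingers": -0.22, "dx": 0, "dy": 0, "dz": 0, "turn": 0},
])

```text
clock: 6.02
position: [0.4246, 0.0133, 0.2504]
ee_rot: [0.015, 0.707, 0.707, 0.012]
contact_force: [-0.2, -0.4, -0.2]
width: 0.0516
```

Run:
```python
from h import *
p=get_image("scene"); c=p["pixels"][130:330,170:410,::-1]; a=cv2.resize(c,None,fx=3,fy=3,interpolation=cv2.INTER_CUBIC); cv2.imwrite("pics/c3.png",a)
p=get_image("top"); c=p["pixels"][125:360,285:485,::-1]; cv2.imwrite("pics/c4.png",cv2.resize(c,None,fx=2.5,fy=2.5,interpolation=cv2.INTER_CUBIC))
s=get_state();print(s["position"],s["ee_rot"],s["contact_force"],s["width"],s["clock"])
```

```text
[0.42559372 0.01343509 0.25016709] [0.01445911 0.70679204 0.70718062 0.0114681 ] [-0.09260152 -0.15515563  0.9888664 ] 0.05212039047763128 6.1167
```

View pics/c3.png

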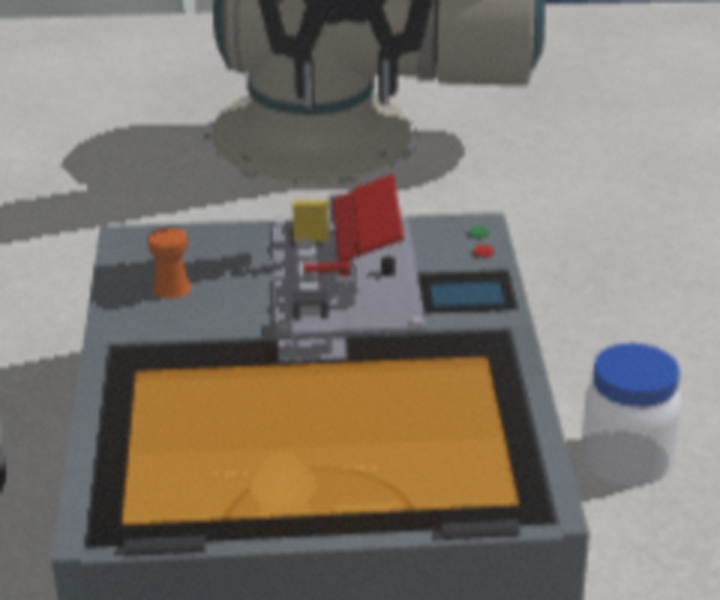

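The lid's front rail is now level with the deck (crop row ~345). Tab is at crop (311,220), pad at (372,215), fingertips at (308,102) and (384,98).

Run:
```python
from h import *
s=get_image("scene"); 
hsv=cv2.cvtColor(s["pixels"],cv2.COLOR_RGB2HSV).astype(int);h,S,v=hsv[...,0],hsv[...,1],hsv[...,2]
roi=np.zeros(h.shape,bool);roi[185:222,255:315]=1
q=np.argwhere(roi&(h>22)&(h<35)&(S>110))[:,::-1];print("yel",len(q),q.min(0),q.max(0),q.mean(0))
u=q.mean(0)
for z in(.155,.16,.165):print(z,onz(s,[u,[q[:,0].min(),u[1]],[q[:,0].max()+1,u[1]]],z).round(4).tolist())
# model check: predicted pts for chest pose
cy,c0=-.024,np.array([.604,-.024]); yaw=-.01
tx=.461
def W(x,y,z): return [x,cy+ y -yaw*0 + (x-.604)*yaw,z]
P=[W(tx+6,0,0)]
P=[[tx+.006,-.0185-.014,.175],[tx+.006,-.0185+.014,.175],[tx+.006,-.0185,.14]]
print(proj(s,P).round(1))
r=np.argwhere(roi&((h<6)|(h>174))&(S>130))[:,::-1];print("red",r.min(0),r.max(0))
# pad outer edge corners (let go)
X=[[.459+dx,-.0225+yy,.12+zz] for dx in(-.05,.05) for yy,zz in((.043,.036),(.073,.050))]
print(proj(s,X).round(1))
# finger tips
print(proj(s,[[.426,.0134+.033,.242],[.426,.0134-.033,.242]]).round(1))
```

```text
yel 137 [268 197] [278 209] [273.10948905 202.82481752]
0.155 [[0.459, -0.018, 0.155], [0.4581, -0.0302, 0.155], [0.4601, -0.004, 0.155]]
0.16 [[0.4677, -0.0183, 0.16], [0.4667, -0.0304, 0.16], [0.4688, -0.0044, 0.16]]
0.165 [[0.4763, -0.0186, 0.165], [0.4754, -0.0305, 0.165], [0.4774, -0.0047, 0.165]]
[[266.9 197.4]
 [278.8 196.9]
 [273.2 209.9]]
red [272 189] [303 220]
[[287.8 191.8]
 [299.9 186.3]
 [290.7 212.6]
 [303.6 206.8]]
[[298.8 162.9]
 [270.9 163.8]]
```

View pics/c4.png

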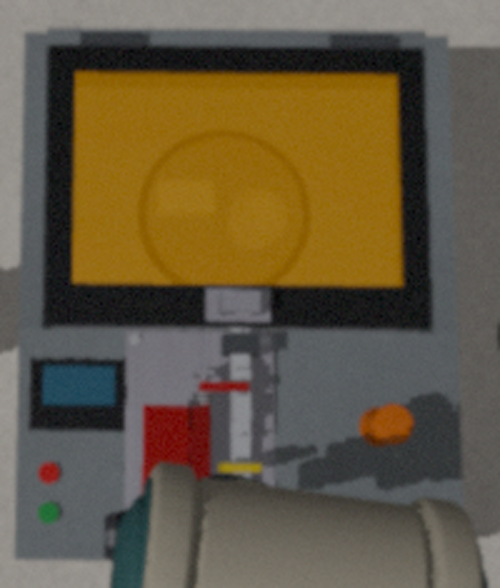

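Both views agree to about 2 mm: the tab's rear face is at x≈0.461, y≈−0.018, and the pad's middle is at x≈0.459, y≈0.036 (let go). The top crop shows the lid shut, the keeper at (238,303) and the tab at (240,468).

>>> play_rows([
  {"fingers": -0.22, "dx": 4, "dy": 0, "dz": -12, "turn": 0},
  {"fingers": -0.22, "dx": 4, "dy": 0, "dz": -12, "turn": 0},
  {"fingers": -0.22, "dx": 3, "dy": 0, "dz": -12, "turn": 0},
  {"fingers": -0.22, "dx": 0, "dy": 0, "dz": -12, "turn": 0},
  {"fingers": -0.22, "dx": 0, "dy": 0, "dz": -5, "turn": 0},
  {"fingers": -0.22, "dx": 0, "dy": 0, "dz": 0, "turn": 0},
])

```text
clock: 6.67
position: [0.4474, 0.0142, 0.1942]
ee_rot: [0.016, 0.706, 0.708, 0.013]
contact_force: [-0.7, 0.4, 1.1]
width: 0.0519
```

>>> play_rows([
  {"fingers": -0.22, "dx": 0, "dy": 0, "dz": -3, "turn": 0},
  {"fingers": -0.22, "dx": 0, "dy": 0, "dz": -3, "turn": 0},
  {"fingers": -0.22, "dx": 0, "dy": 0, "dz": -3, "turn": 0},
  {"fingers": -0.22, "dx": 0, "dy": 0, "dz": -3, "turn": 0},
])

```text
clock: 7.0
position: [0.4505, 0.0143, 0.1823]
ee_rot: [0.016, 0.706, 0.708, 0.014]
contact_force: [0.6, -0.0, 0.3]
width: 0.0519
```

>>> play_rows([
  {"fingers": -0.22, "dx": 0, "dy": 0, "dz": -3, "turn": 0},
  {"fingers": -0.22, "dx": 0, "dy": 0, "dz": -3, "turn": 0},
])

```text
clock: 7.17
position: [0.451, 0.014, 0.1772]
ee_rot: [0.017, 0.706, 0.708, 0.014]
contact_force: [-1.8, -0.3, 1.7]
width: 0.0523
```

>>> play_rows([
  {"fingers": -0.22, "dx": -5, "dy": 0, "dz": 0, "turn": 0},
  {"fingers": -0.22, "dx": -5, "dy": 0, "dz": 0, "turn": 0},
  {"fingers": -0.22, "dx": -2, "dy": 0, "dz": 0, "turn": 0},
  {"fingers": -0.22, "dx": 0, "dy": 0, "dz": 0, "turn": 0},
])

```text
clock: 7.5
position: [0.4371, 0.0141, 0.177]
ee_rot: [0.017, 0.706, 0.708, 0.014]
contact_force: [-1.0, 0.2, 0.6]
width: 0.052
```

>>> play_rows([
  {"fingers": -0.22, "dx": -1, "dy": 0, "dz": -3, "turn": 0},
  {"fingers": -0.22, "dx": -1, "dy": 0, "dz": -3, "turn": 0},
])

```text
clock: 7.67
position: [0.4357, 0.0142, 0.1718]
ee_rot: [0.018, 0.706, 0.708, 0.015]
contact_force: [0.7, 0.0, 1.5]
width: 0.0516
```

>>> play_rows([
  {"fingers": -0.22, "dx": -1, "dy": 0, "dz": -3, "turn": 0},
  {"fingers": -0.22, "dx": -1, "dy": 0, "dz": -2, "turn": 0},
])

```text
clock: 7.83
position: [0.4348, 0.0144, 0.1669]
ee_rot: [0.019, 0.706, 0.708, 0.017]
contact_force: [0.7, 0.3, 3.8]
width: 0.0521
```

>>> play_rows([
  {"fingers": -0.22, "dx": 0, "dy": 0, "dz": -2, "turn": 0},
  {"fingers": -0.22, "dx": 0, "dy": 0, "dz": -2, "turn": 0},
])

```text
clock: 8.0
position: [0.4348, 0.015, 0.1628]
ee_rot: [0.019, 0.706, 0.708, 0.018]
contact_force: [-0.3, 2.5, 3.2]
width: 0.052
```

>>> play_rows([
  {"fingers": -0.22, "dx": 0, "dy": 0, "dz": -2, "turn": 0},
  {"fingers": -0.22, "dx": 0, "dy": 0, "dz": -1, "turn": 0},
])

```text
clock: 8.17
position: [0.4348, 0.0158, 0.1596]
ee_rot: [0.018, 0.706, 0.707, 0.018]
contact_force: [-0.2, 2.7, 4.1]
width: 0.052
```

>>> play_rows([
  {"fingers": -0.22, "dx": 0, "dy": -1, "dz": -1, "turn": 0},
  {"fingers": -0.22, "dx": 0, "dy": -1, "dz": -1, "turn": 0},
])

```text
clock: 8.33
position: [0.4349, 0.0152, 0.158]
ee_rot: [0.017, 0.707, 0.707, 0.019]
contact_force: [-2.4, 5.3, 14.7]
width: 0.0526
```

>>> play_rows([
  {"fingers": -0.22, "dx": 0, "dy": 0, "dz": -1, "turn": 0},
  {"fingers": -0.22, "dx": 0, "dy": 0, "dz": -1, "turn": 0},
])

```text
clock: 8.5
position: [0.435, 0.0155, 0.158]
ee_rot: [0.017, 0.706, 0.707, 0.02]
contact_force: [-3.2, 1.6, 13.3]
width: 0.0523
```

Run:
```python
from h import *
p=get_image("scene"); c=p["pixels"][150:250,220:340,::-1]; cv2.imwrite("pics/c5.png",cv2.resize(c,None,fx=5,fy=5,interpolation=cv2.INTER_CUBIC))
s=get_state();print(s["position"],s["contact_force"],s["moment"],s["width"])
```

```text
[0.43498721 0.01549396 0.15801907] [-3.11563786  1.01494864 12.81172026] [0.6035895  0.54194972 0.09603277] 0.05216052640322756
```

View pics/c5.png

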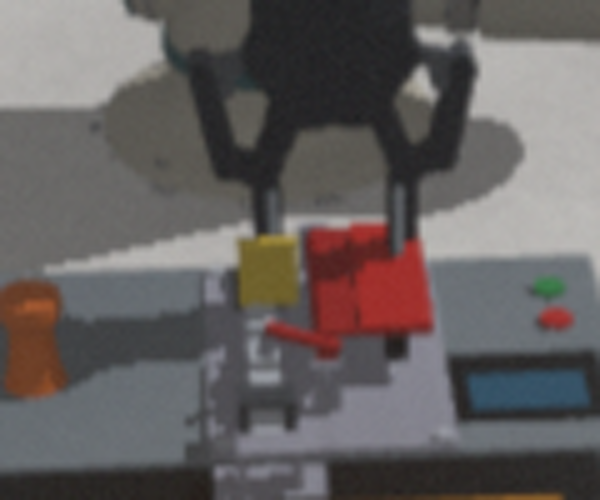

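The pad is level (crop 370,280), the tooth is raised clear of the bar (300,340), and the other fingertip stands behind the tab (268,210). Now I slide in +x while pressing down.

>>> play_rows([
  {"fingers": -0.22, "dx": 3, "dy": 0, "dz": -1, "turn": 0},
  {"fingers": -0.22, "dx": 3, "dy": 0, "dz": -1, "turn": 0},
])

```text
clock: 8.72
position: [0.4353, 0.0157, 0.1576]
ee_rot: [0.013, 0.706, 0.708, 0.016]
contact_force: [-10.1, -0.3, 21.6]
width: 0.0522
```

>>> play_rows([
  {"fingers": -0.22, "dx": 3, "dy": 0, "dz": -1, "turn": 0},
  {"fingers": -0.22, "dx": 3, "dy": 0, "dz": -1, "turn": 0},
  {"fingers": -0.22, "dx": 3, "dy": 0, "dz": -1, "turn": 0},
])

```text
clock: 8.97
position: [0.4355, 0.0157, 0.1577]
ee_rot: [0.007, 0.704, 0.71, 0.009]
contact_force: [-8.9, 0.2, 19.2]
width: 0.0526
```

>>> play_rows([
  {"fingers": -0.22, "dx": 5, "dy": 0, "dz": -0.5, "turn": 0},
  {"fingers": -0.22, "dx": 5, "dy": 0, "dz": -0.5, "turn": 0},
])

```text
clock: 9.13
position: [0.4359, 0.0157, 0.1578]
ee_rot: [-0.0, 0.703, 0.711, 0.002]
contact_force: [-11.1, 0.3, 18.3]
width: 0.0521
```

>>> play_rows([
  {"fingers": -0.22, "dx": 7, "dy": 0, "dz": 0, "turn": 0},
  {"fingers": -0.22, "dx": 7, "dy": 0, "dz": 0, "turn": 0},
])

```text
clock: 9.3
position: [0.4416, 0.0154, 0.1583]
ee_rot: [-0.006, 0.702, 0.712, -0.005]
contact_force: [-5.0, 0.4, 8.9]
width: 0.052
```

>>> play_rows([
  {"fingers": -0.22, "dx": 5, "dy": 0, "dz": -0.4, "turn": 0},
  {"fingers": -0.22, "dx": 5, "dy": 0, "dz": -0.4, "turn": 0},
])

```text
clock: 9.47
position: [0.4437, 0.0153, 0.158]
ee_rot: [-0.012, 0.701, 0.713, -0.011]
contact_force: [-12.3, 1.0, 19.8]
width: 0.0523
```

>>> play_rows([
  {"fingers": -0.22, "dx": 6, "dy": 0, "dz": 0.3, "turn": -0.01},
  {"fingers": -0.22, "dx": 6, "dy": 0, "dz": 0.2, "turn": -0.01},
])

```text
clock: 9.63
position: [0.448, 0.0149, 0.1586]
ee_rot: [-0.018, 0.707, 0.707, -0.018]
contact_force: [-4.0, -1.1, 6.5]
width: 0.0522
```

>>> play_rows([
  {"fingers": -0.22, "dx": 5, "dy": 0, "dz": -0.2, "turn": 0},
  {"fingers": -0.22, "dx": 5, "dy": 0, "dz": 0, "turn": 0},
])

```text
clock: 9.8
position: [0.4508, 0.0146, 0.1585]
ee_rot: [-0.023, 0.706, 0.707, -0.024]
contact_force: [-8.6, -0.2, 12.6]
width: 0.0523
```

>>> play_rows([
  {"fingers": -0.22, "dx": 8, "dy": 0, "dz": 0.1, "turn": 0},
  {"fingers": -0.22, "dx": 8, "dy": 0, "dz": 0, "turn": 0},
])

```text
clock: 9.97
position: [0.4568, 0.0144, 0.1587]
ee_rot: [-0.031, 0.705, 0.708, -0.032]
contact_force: [-7.9, 0.3, 12.5]
width: 0.0522
```

>>> play_rows([
  {"fingers": -0.22, "dx": 8, "dy": 0, "dz": 0, "turn": 0},
  {"fingers": -0.22, "dx": 8, "dy": 0, "dz": 0, "turn": 0},
])

```text
clock: 10.13
position: [0.4636, 0.0142, 0.1589]
ee_rot: [-0.038, 0.704, 0.708, -0.04]
contact_force: [-7.5, 0.7, 10.2]
width: 0.0524
```

Run:
```python
from h import *
p=get_image("scene"); c=p["pixels"][150:250,220:340,::-1]; cv2.imwrite("pics/c6.png",cv2.resize(c,None,fx=5,fy=5,interpolation=cv2.INTER_CUBIC))
s=get_state();print(s["position"],s["ee_rot"],s["contact_force"],s["moment"],s["width"],s["clock"])
```

```text
[0.46491219 0.01411876 0.15886027] [-0.03781646  0.70408012  0.70801622 -0.03942249] [-8.17568483  0.81079565 11.88425112] [0.523156   1.53111043 0.14289715] 0.05244697476742963 10.1833
```

View pics/c6.png

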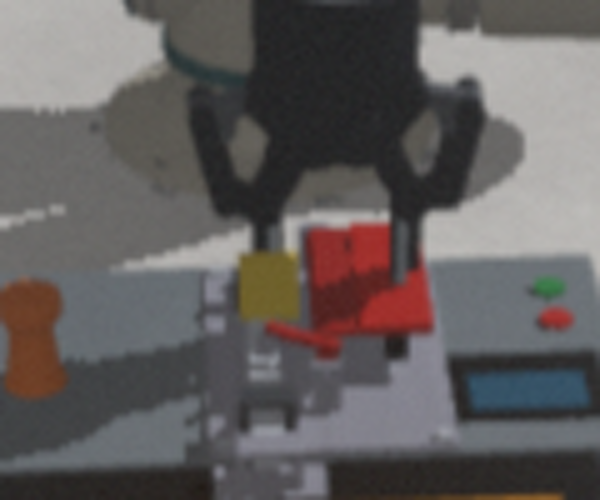

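The catch is still down, and the tab has moved towards the keeper (crop 270,285, about 10 mm). I keep going.

>>> play_rows([
  {"fingers": -0.22, "dx": 8, "dy": 0, "dz": 0, "turn": 0},
  {"fingers": -0.22, "dx": 8, "dy": 0, "dz": 0, "turn": 0},
])

```text
clock: 10.35
position: [0.4711, 0.0139, 0.1591]
ee_rot: [-0.045, 0.703, 0.708, -0.047]
contact_force: [-7.4, 2.4, 10.1]
width: 0.0522
```

>>> play_rows([
  {"fingers": -0.22, "dx": 8, "dy": 0, "dz": 0, "turn": 0},
  {"fingers": -0.22, "dx": 8, "dy": 0, "dz": 0, "turn": 0},
])

```text
clock: 10.52
position: [0.4772, 0.0139, 0.1593]
ee_rot: [-0.054, 0.702, 0.708, -0.056]
contact_force: [-15.8, 1.9, 12.7]
width: 0.052
```

>>> play_rows([
  {"fingers": -0.22, "dx": 7, "dy": 0, "dz": -0.2, "turn": 0},
  {"fingers": -0.22, "dx": 6, "dy": 0, "dz": -0.2, "turn": 0},
])

```text
clock: 10.68
position: [0.4769, 0.0139, 0.1596]
ee_rot: [-0.065, 0.701, 0.707, -0.067]
contact_force: [-11.4, 2.2, 12.1]
width: 0.0523
```

Run:
```python
from h import *
p=get_image("scene"); c=p["pixels"][150:250,220:340,::-1]; cv2.imwrite("pics/c7.png",cv2.resize(c,None,fx=5,fy=5,interpolation=cv2.INTER_CUBIC))
s=get_state();print(s["position"],s["ee_rot"],s["contact_force"],s["moment"],s["width"],s["clock"])
hsv=cv2.cvtColor(p["pixels"],cv2.COLOR_RGB2HSV).astype(int);h,S,v=hsv[...,0],hsv[...,1],hsv[...,2]
roi=np.zeros(h.shape,bool);roi[185:232,255:315]=1
q=np.argwhere(roi&(h>22)&(h<35)&(S>110))[:,::-1];print("yel",len(q),q.min(0),q.max(0),q.mean(0))
for z in (0,.01,.02,.03): print(z,proj(p,[[.467+z,-.0182,.175],[.467+z,-.0182,.141]]).round(1).tolist())
```

```text
[0.47695949 0.01386487 0.15953794] [-0.06503727  0.70139386  0.70660278 -0.06730018] [-12.13826084   1.57271481  14.62646437] [ 0.15781657  1.93780697 -0.53020348] 0.05207413062961888 10.7333
yel 128 [268 203] [279 215] [273.0625    208.8828125]
0 [[273.0, 197.2], [273.3, 209.6]]
0.01 [[273.2, 199.3], [273.5, 211.7]]
0.02 [[273.4, 201.4], [273.7, 213.9]]
0.03 [[273.6, 203.5], [273.9, 216.1]]
```

View pics/c7.png

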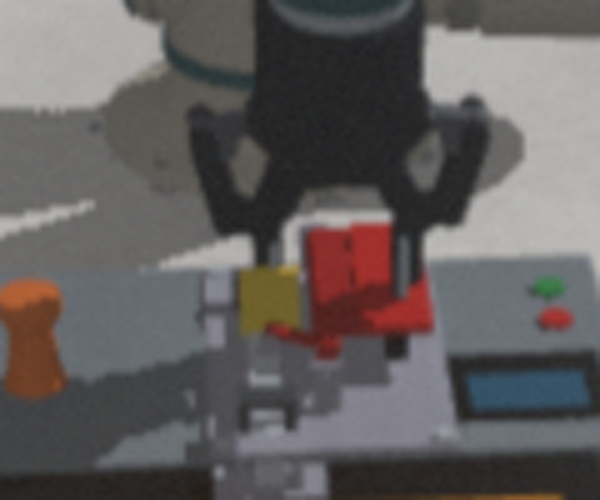

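>>> play_rows([
  {"fingers": -0.22, "dx": 12, "dy": 0, "dz": -0.3, "turn": 0},
  {"fingers": -0.22, "dx": 12, "dy": 0, "dz": -0.3, "turn": 0},
])

```text
clock: 10.9
position: [0.4767, 0.0139, 0.1602]
ee_rot: [-0.084, 0.7, 0.703, -0.087]
contact_force: [-22.7, 0.9, 16.0]
width: 0.0521
```

The bolt is on its stop: 23 N gave no further travel. I release and come away.

>>> play_rows([
  {"fingers": -0.22, "dx": -4, "dy": 0, "dz": 0, "turn": 0},
  {"fingers": -0.22, "dx": -6, "dy": 0, "dz": 2, "turn": 0},
  {"fingers": -0.22, "dx": -6, "dy": 0, "dz": 4, "turn": 0},
  {"fingers": -0.22, "dx": -5, "dy": 0, "dz": 6, "turn": 0},
  {"fingers": -0.22, "dx": -4, "dy": 0, "dz": 12, "turn": 0},
  {"fingers": -0.22, "dx": -4, "dy": 0, "dz": 20, "turn": 0},
  {"fingers": -0.22, "dx": -4, "dy": 0, "dz": 25, "turn": 0},
  {"fingers": -0.22, "dx": -4, "dy": 0, "dz": 25, "turn": 0},
  {"fingers": -0.22, "dx": -4, "dy": 0, "dz": 25, "turn": 0},
  {"fingers": -0.22, "dx": 0, "dy": 0, "dz": 20, "turn": 0},
  {"fingers": -0.22, "dx": 0, "dy": 0, "dz": 0, "turn": 0},
])

```text
clock: 11.82
position: [0.4256, 0.0096, 0.3036]
ee_rot: [-0.086, 0.7, 0.703, -0.095]
contact_force: [0.7, -0.5, -0.2]
width: 0.0523
```

Run:
```python
from h import *
p=get_image("scene"); c=p["pixels"][150:270,200:360,::-1]; cv2.imwrite("pics/c8.png",cv2.resize(c,None,fx=5,fy=5,interpolation=cv2.INTER_CUBIC))
s=get_state();print(s["position"],s["ee_rot"],s["contact_force"],s["clock"])
hsv=cv2.cvtColor(p["pixels"],cv2.COLOR_RGB2HSV).astype(int);h,S,v=hsv[...,0],hsv[...,1],hsv[...,2]
roi=np.zeros(h.shape,bool);roi[185:232,255:315]=1
q=np.argwhere(roi&(h>22)&(h<35)&(S>110))[:,::-1];print("yel",len(q),q.min(0),q.max(0),q.mean(0))
r=np.argwhere(roi&((h<6)|(h>174))&(S>130))[:,::-1];print("red",r.min(0),r.max(0))
```

```text
[0.42501957 0.00972723 0.30201984] [-0.08730689  0.69947538  0.70283822 -0.09555173] [ 0.03560902 -0.62498532  0.29992434] 11.8667
yel 139 [268 204] [279 215] [273.38129496 209.58992806]
red [272 189] [303 220]
```

View pics/c8.png

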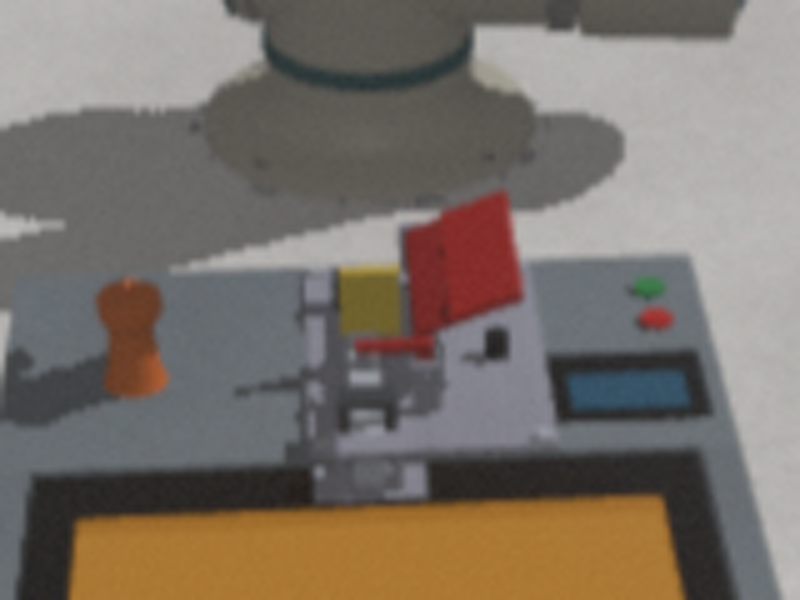

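The pad has sprung back up (crop 465,260, same extents as at the start), with the tooth lying flat in the notch at (395,345). The tab at (370,300) has shifted 6.8 px (about 30 mm), and the lid is shut with the bolt at the keeper.

```bash
python3 -c "
from rig import *
print(sign_off())"
```

```text
the job is handed in; nothing more can be done
None
```

The lid is shut, the bolt is home in the keeper, and the catch has sprung back up to lock it. I handed the job in at about 11.9 s on the robot's clock, with the arm clear of everything.

- **Lid:** I pushed it down with the shut fingertips until it met its stop at 14 N. A picture showed it level with the deck.
- **Catch and bolt:** One fingertip held the catch down at 6.5–22 N while it slid along the pad, and the other pushed the tab. The bolt stopped moving under 23 N.
- **Last checks:**
  - The tab had shifted 6.8 px, where 30 mm of travel should give 6.4 px.
  - The red catch's outline was the same as at the start, with its tooth back down on the bolt.
  - The force on the tool was about zero.
- **Bystanders:** The orange print showed upright in the last picture. The bottle, jar and scraper were not in that picture and I didn't measure them again, but the fingers stayed clear of them.

**What went less smoothly:**
- One move was refused because its rows left out some keys.
- On the way down a fingertip drifted up to the tab, and may have touched it, while the catch still blocked the bolt; I backed off.
- The catch fingertip stuck on the pad at first, until I eased the downward force.
- The tool tilted about 14° while pushing the bolt.

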